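# Index the radio turntable on by one notch

### The job

Turn the car radio's turntable on to its next notch, counter-clockwise as seen from above: press the plunger gently down with a fingertip from above to free it, swing it round with the plate, then let go so that it springs fully up in that next notch; do not go past that notch or turn the plate the other way. Do not grip or lift anything: the radio and the little dish ride round on the plate, and the other things on the desk stay where they are.

Things in the scene. Friction and masses are not known exactly. Their poses are not given: they have to be found in the camera images.
- index_base: Round grey base of the turntable, fixed to the desk, 300 mm across; origin on the desk under the turning axis (vertical, +z). The rotating round aluminium plate (232 mm across, top 56 mm above the desk) stands inside a dark steel index ring (top 45 mm above the desk) that has 8 notches, 45 degrees apart and 12 mm wide, open towards the plate. At joint turntable = 0 the plunger lies on the base's -x axis.
- plate_centre (a point): Centre of the rotating plate's upper face, on the turning axis, 56 mm above the desk; its axes turn with the plate and the plunger lies along its -x axis.
- turntable (a joint): Angle of the plate in rad, 0 at the start (locked in a notch, about 0.02 rad of play either way), growing counter-clockwise seen from above; the next notch is at 0.785. Bearing friction is about 0.12 N m; it stays where it is left. The plate turns only while the plunger is pressed far enough, or while the plunger's lug is caught under the ring between two notches.
- plunger (a joint): How far the plunger is pressed down, in m: 0 = fully up, 0.013 = stop. It slides vertically on a spring (about 3 N at the start of travel, 6 N at the stop). Its side lug sits in a notch of the ring when up; it is clear of the ring from 0.009 on, so 0.011 is a good depth. Released between notches it stays about 0.009 down under the ring, and springs up by itself when it comes to a notch. In a notch it reads 0 to 0.001.
- plunger_top (a point): Centre of the flat top of the plunger's head: a black round head 36 mm across and 12 mm thick on a steel stem on the plate, 104 mm from the turning axis, near the plate's edge; its top is 86 mm above the desk when up. It turns with the plate, and goes down as it is pressed. A fingertip pressing on it drags the plate along by friction. More than about 35 N on it counts as ramming or gripping.
- radio: Car radio, a steel box with black front, 100 mm (x) x 178 mm (y) x 50 mm high, roughly 0.9 kg, loose in a cradle of low corner blocks on the plate, its front towards the plunger; origin at the centre of its underside, on the plate. Its top is 106 mm above the desk, and its front face is 54 mm from the plunger's axis.
- screw_dish: Small round steel dish, 44 mm across, 18 mm high, standing loose on the plate on the other side of the radio; origin at the centre of its underside.
- multimeter: Bystander: orange hand-held multimeter, 160 x 78 x 34 mm, lying on the desk.
- screwdriver: Bystander: screwdriver lying on the desk.
- trim_frame: Bystander: flat black rectangular trim frame, 72 x 190 x 10 mm, lying on the desk.
- mug: Bystander: white mug, 80 mm across, 95 mm high.
- spare_radio: Bystander: a second, deeper car radio on the desk, 150 x 178 x 50 mm.
- parts_tray: Bystander: grey divided tray, 120 x 180 x 35 mm.

How it is judged:
By the outcome, as a careful person would: the job done as asked, in the order asked, and still so for the second after the job is handed in, with the robot touching nothing.
It also fails if it takes over 40 s, if anything falls off the work surface, if the arm or the gripper's body presses on something with over 40 N, if the wrist force passes 120 N, or if a joint passes its speed limit or range.

### The arm

A 7-joint arm with a two-finger parallel gripper is mounted at the origin on the work surface. World frame = base frame: x ahead of the robot, y to its left, z up, the work surface at z = 0. Lengths are in m, angles in degrees, forces in N, time in s.
With the tool pointing down it reaches from about 0.4 to 0.85 m from the base axis. Payload 10.4 kg.
Tool frame: the origin (TCP) lies midway between the tips of the shut fingers; the grasp point (between the pads) lies 19 mm behind it; z points along the fingers, x is the direction in which the jaws open and shut, and the axes are right-handed (so a half turn about z gives the same grasp; the last joint's range is limited). The gripper opens to 85 mm and grips with 20 to 120 N. Pads are 22 mm wide; open, the fingers measure 114 mm over their backs; the gripper's body (76 mm by 85 mm) begins 54 mm behind the grasp point. The pads swing forward as they close: fully open they stand 13 mm farther back than shut.
Start: joints at [-73.086, 19.034, -3.707, 83.658, 1.238, 77.344, -5.071], TCP at [0.195, 0.594, 0.205] pointing down, gripper open.
Joint ranges: [-148.97, 148.97], [-28.65, 121.19], [-84.17, 76.75], [9.2, 138.47], [-72.65, 252.65], [3.7, 117.97], [-149.18, 149.18]. Speed limits (degrees/s): [127.2, 127.2, 159.86, 159.86, 180, 180, 180].

### API

Orientations are given as a 3x3 rotation matrix whose columns are the frame's x, y, z axes.
In Python, from bench import ctrl, viewer gives the robot as it stands. The module is installed in compiled form; this text tells all that it offers.
- The arm moves only by the shell command python3 -m inch 'ROWS' [FORCE]. ROWS is JSON, a list of rows, each a list of 5 numbers: the shift along the world's x, y, z in m, then the turn about the world's z in rad, then the gripper command: -1 is shut, 1 is fully open, values between are in proportion. A call has 1 to 12 rows; each row is the pose to reach, as a shift and turn from the pose commanded when the call began; what a row does not reach only later rows make up. A row lasts 1/12 s, in which the tool goes at most 41.7 mm and 7.16 degrees, less where a joint would pass 70% of its speed; a pose out of reach is approached as far as the arm can. A call with a gripper value outside its range is refused whole. The fingers move at their own pace and stop on an object; FORCE is the grip in N (left out, the last holds). Time passes only in rows, so rows that repeat a pose let the fingers close. It gives the time, the measured TCP pose, the force and the opening at its end, in the units of the state.
- ctrl.sense(): the state, without advancing time (a new reading comes with each control period).
- viewer.get_image(name): name is "scene" or "top" or "wrist"; returns a dict with "color" (480x640x3 uint8, blue, green, red), "depth" (480x640 float32, m along the optical axis (not along the pixel's ray), 0 where there is no reading), "fx", "fy", "cx", "cy" (pixels), "D" ([k1, k2, p1, p2, k3] as OpenCV has them; the pictures are not rectified), "view" (4x4, takes a point from world to camera coordinates); the wrist camera has in their place "mount" (4x4, takes a point from camera to tool coordinates, whose origin is the TCP and whose axes are the tool frame's). Camera axes: x right, y down, z forward; pixel columns grow to the right and rows downward; lengths in m; the calibration is good to about 2 mm. A picture is of the moment at which its call begins: read the wrist's pose just before it.
- ctrl.job_done(): hands the job in, once; it reports no verdict.
The state is a dict: "time_s": time; "joints": joint angles; "qvel": joint speeds; "effort": joint torques, N m; "tool_pos": TCP position; "tcp_rot": TCP orientation; "ft_force": force on the tool from outside, world axes, zero at the start; "moment": the same for the moment, N m; "finger_gap": finger opening in m.
Only numpy, scipy, OpenCV 4.12 (cv2) and the standard library are available. Lean on these libraries where they do the work, as an engineer would, in place of code of your own. Each camera call takes 0.05 s, during which the arm holds its last target.

## Working session

There is one attempt and no reset: what is moved stays moved. The work goes in short steps, Python scripts to look and compute and a shell command to move; the robot and the scene stay as the last step left them, time stands still between calls to the robot, and variables do not carry over. Pictures are saved under pics/ and viewed, and the job is handed in when it is done.

```bash
mkdir -p pics; python3 - <<'E'
from bench import ctrl, viewer
import cv2,pickle
s=ctrl.sense();print(s)
for n in ["scene","top"]:
    i=viewer.get_image(n);cv2.imwrite(f"pics/{n}0.png",i["color"]);pickle.dump(i,open(f"{n}0.pkl","wb"))
    print(n,i["fx"],i["cx"],i["cy"],i["D"],i["view"])
E
```

```text
{'time_s': 0.0, 'joints': array([-73.08694118,  19.07380832,  -3.70748277,  83.70391075,
         1.23821455,  77.34565811,  -5.07222877]), 'qvel': array([ 0.03195099,  0.02399018, -0.10360926,  0.03432791, -0.01198188,
        0.10095489,  0.01972895]), 'effort': array([ 9.03497730e-04, -6.25435710e+01,  4.94148396e-02, -3.91623223e+01,
        1.61056226e-02,  9.58042801e-03,  5.16191974e-06]), 'tool_pos': array([0.19516914, 0.59331175, 0.20451347]), 'tcp_rot': array([[ 3.12463520e-01,  9.49929683e-01, -3.82994554e-04],
       [ 9.49928645e-01, -3.12463746e-01, -1.40610539e-03],
       [-1.45537316e-03,  7.55391405e-05, -9.99998938e-01]]), 'ft_force': array([ 0.62458558, -1.10171761, -0.22855635]), 'moment': array([-0.00353172,  0.01633472,  0.04164036]), 'finger_gap': 0.08521428733788479}
scene 537.8023892028066 317.79052001115184 230.370128198736 [-0.13952878  0.          0.          0.          0.        ] [[-0.86642969  0.49874809 -0.0234506   0.44460472]
 [ 0.32536906  0.52836185 -0.78419942 -0.13387802]
 [-0.37872756 -0.68708376 -0.62006559  1.77551342]
 [ 0.          0.          0.          1.        ]]
top 583.142426991453 329.4331307144223 235.73668557618393 [-0.07315548  0.          0.          0.          0.        ] [[ 3.64176717e-03 -9.99835294e-01 -1.77798147e-02  5.35783358e-02]
 [-9.85903823e-01 -6.15758948e-04 -1.67311904e-01  5.40960586e-01]
 [ 1.67273398e-01  1.81384983e-02 -9.85743681e-01  1.23005263e+00]
 [ 0.00000000e+00  0.00000000e+00  0.00000000e+00  1.00000000e+00]]
```

View pics/scene0.png

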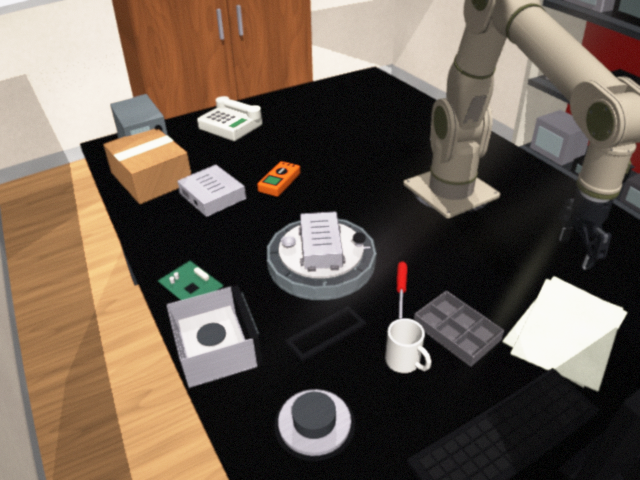

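View pics/top0.png

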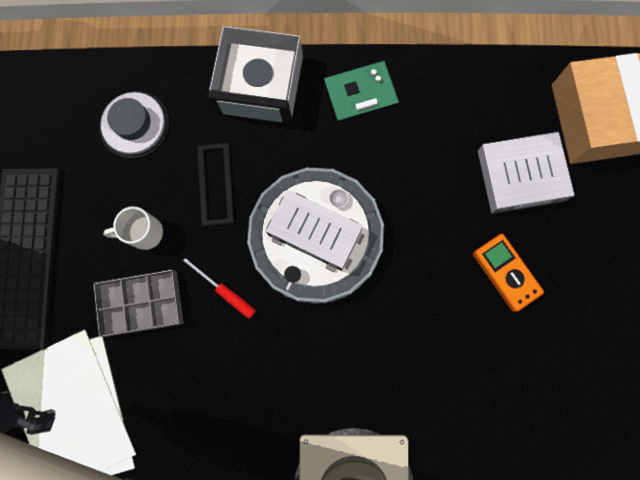

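The top view shows the turntable centred near (316,235), the plunger head at (292,274) on the side facing the robot, and the dish at (340,199). Next I'll measure these.

```bash
cat > h.py <<'E'
import numpy as np,cv2,pickle
def cloud(i):
    K=np.array([[i["fx"],0,i["cx"]],[0,i["fy"],i["cy"]],[0,0,1.]])
    v,u=np.mgrid[0:480,0:640]
    n=cv2.undistortPoints(np.stack([u.ravel(),v.ravel()],1).astype(float)[:,None],K,np.array(i["D"],float)).reshape(480,640,2)
    d=i["depth"][...,None]
    c=np.concatenate([n*d,d],2)
    V=np.array(i["view"]);R=V[:3,:3];t=V[:3,3]
    return (c-t)@R
E
python3 - <<'E'
from h import *
from scipy.optimize import least_squares
def fit(P):
    f=lambda q:np.hypot(P[:,0]-q[0],P[:,1]-q[1])-q[2]
    r=least_squares(f,[*P[:,:2].mean(0),.1],loss='soft_l1',f_scale=.003);return r.x
for n in ["top","scene"]:
    i=pickle.load(open(n+"0.pkl","rb"));W=cloud(i);c=i["color"].astype(int)
    ok=i["depth"]>0
    x,y,z=W[...,0],W[...,1],W[...,2]
    box=ok&(abs(x-.53)<.3)&(abs(y-.05)<.3)
    dark=c.max(2)<90
    pl=ok&dark&(z>.076)&(z<.096)&(np.hypot(x-.55,y-.05)<.25)
    print(n,"plunger n",pl.sum(), W[pl].mean(0) if pl.any() else None, W[pl].min(0), W[pl].max(0))
    ring=ok&(z>.035)&(z<.05)&(np.hypot(x-.55,y-.05)<.22)
    print(" ring",ring.sum(),fit(W[ring]))
    # plate: bright, z .05-.062
    rt=ok&(z>.1)&(z<.112)&(np.hypot(x-.55,y-.05)<.15)
    P=W[rt];print(" radio",P.mean(0),cv2.minAreaRect((P[:,:2]*1000).astype(np.float32)))
    if n=="top":
        print(W[235,316],W[274,292],W[199,340])
        b=cv2.resize(i["color"][150:320,220:400],None,fx=4.4,fy=3.5*1,interpolation=cv2.INTER_CUBIC);cv2.imwrite("pics/topcrop.png",b[:600,:800])
E
```

```text
top plunger n 296 [0.46715388 0.12479765 0.0865725 ] [0.43632519 0.02946964 0.07601059] [0.53945554 0.18649193 0.09593028]
 ring 4735 [0.54711406 0.08626602 0.13515499]
 radio [0.54575109 0.08590038 0.10647744] ((546.8687744140625, 86.5254135131836), (178.50775146484375, 102.33853912353516), 63.994140625)
[0.53215658 0.08164555 0.10633434] [0.45240688 0.13218595 0.08736462] [0.61961446 0.0316601  0.06164578]
scene plunger n 103 [0.45927062 0.13325329 0.08545614] [0.44263806 0.11229035 0.0769964 ] [0.47677045 0.14998223 0.0903927 ]
 ring 2109 [0.55068634 0.08338962 0.13808155]
 radio [0.55442598 0.09086244 0.10683718] ((550.5353393554688, 83.11106872558594), (189.94277954101562, 101.278076171875), 64.2835922241211)
```

```bash
python3 - <<'E'
from h import *
i=pickle.load(open("top0.pkl","rb"));W=cloud(i)
np.set_printoptions(precision=0,suppress=True,linewidth=200)
print((W[266:284,282:304,2]*1000))
E
```

```text
[[  59.   55.   55. 1304.   60.   55.   56.   91.   86.   86.   85.   89.   84.   88.   86.   56.   60.   59.   59.   59.   57.   52.]
 [  54.   57.   57.   55.   58.   87.   83. 1304.   90.   88.   88.   88.   88.   85.   92.   86.   53.   53.   61.   57.   57.   57.]
 [  54.   57.   57.   61.   85.   87.   92.   86.   86.   89.   84.   84.   88.   87.   84.   87.   83.   56.   55.   56.   58.   56.]
 [  50.   58.   61.   85.   88.   89.   85.   88.   85.   86.   87.   85.   88.   89.   88.   86.   90.   88.   53.   56.   58.   58.]
 [  54.   56.   62.   88.   86.   86.   89.   86.   84.   89.   83.   90.   85.   89.   81.   86.   87.   83.   57.   63.   59.   59.]
 [  55.   58.   87.   84.   87.   90.   84.   90.   89.   84.   84.   84.   88.   89.   89.   87.   83.   82.   86.   53.   56.   56.]
 [  56. 1304.   86.   82.   86.   91.   86.   90.   89.   84.   87.   85.   93.   86.   89.   91.   85.   86.   89.   55.   53.   58.]
 [  56.   56.   87.   86.   89.   88.   90.   87.   86.   80.   88.   87.   89.   85.   87.   87.   88.   85.   89.   54.   57.   54.]
 [  56.   56.   91. 
[... 630 characters left out ...]
  61.   56.   58.   57.]
 [  42.   43.   43.   46.   87.   85.   85.   87.   86.   90.   91.   89.   86.   87.   85.   87.   81.   55.   54.   55.   57.   58.]
 [  45.   49.   47.   46.   46.   85.   88.   89.   89.   88.   83.   84.   85.   90.   84.   87.   59.   55.   57.   58.   56.   54.]
 [  47.   47.   44.   46.   47.   45.   43.   85.   80.   85.   88.   88.   84.   87.   79.   59.   59.   57.   57.   54.   60.   65.]
 [  43.   45.   43.   50.   41.   48.   40.   48.   48.   75.   79.   74.   76.   14.   12.   55.   58.   60.   60.   56.   58.   56.]
 [  47.   42.   47.   48.   43.   49.   46.   49.   46.   46.   13.   13.   48.    8.    9.    7.   13.   48.   56.   55.   58.   57.]]
```

View pics/topcrop.png

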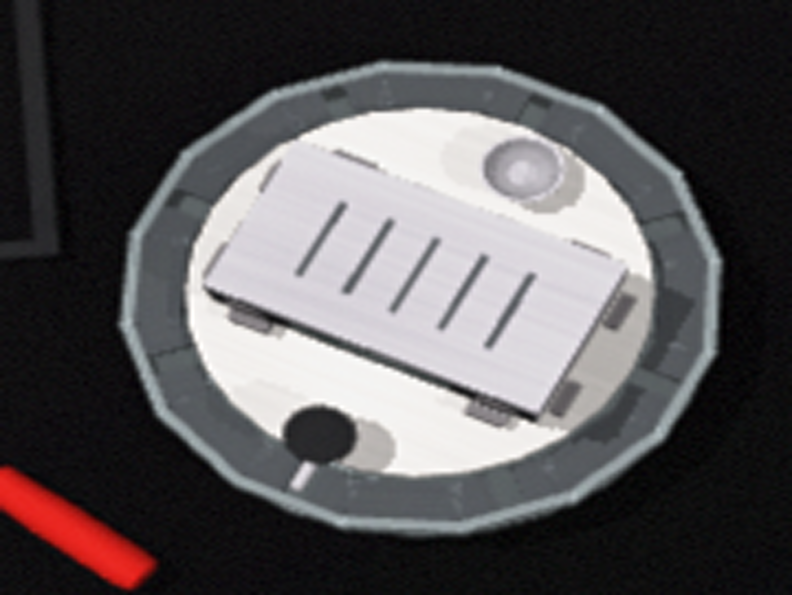

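```bash
python3 -m inch '[[0.01,-0.02,0,-0.01,-1],[0.03,-0.055,0,-0.02,-1],[0.05,-0.09,0,-0.04,-1],[0.07,-0.125,0,-0.05,-1],[0.09,-0.16,0,-0.06,-1],[0.11,-0.195,0,-0.07,-1],[0.13,-0.23,0,-0.08,-1],[0.15,-0.265,0,-0.09,-1],[0.17,-0.3,0,-0.1,-1],[0.19,-0.335,0,-0.11,-1],[0.21,-0.37,0,-0.12,-1],[0.225,-0.4,0,-0.136,-1]]' 20; python3 - <<'E'
from h import *
from scipy.optimize import least_squares
i=pickle.load(open("top0.pkl","rb"));W=cloud(i)
x,y,z=W[...,0],W[...,1],W[...,2]
m=(z>.078)&(z<.096)&(i["color"].max(2)<90)&(np.hypot(x-.4535,y-.132)<.03)
print(m.sum(),W[m].mean(0),cv2.minEnclosingCircle((W[m][:,:2]*1000).astype(np.float32)))
E
```

```text
time_s: 1.1
tool_pos: [0.4213, 0.1909, 0.2053]
tcp_rot: [[0.44, 0.898, 0.0], [0.898, -0.44, 0.0], [0.0, 0.0, -1.0]]
ft_force: [1.1, 0.0, 0.4]
finger_gap: -0.0001
206 [0.45264596 0.13161923 0.086607  ] ((452.3518981933594, 131.5657958984375), 17.310317993164062)
```

```bash
python3 -m inch '[[0.015,-0.03,0,0,-1],[0.033,-0.0625,0,0,-1],[0.033,-0.0625,-0.03,0,-1],[0.033,-0.0625,-0.06,0,-1],[0.033,-0.0625,-0.085,0,-1],[0.033,-0.0625,-0.1,0,-1],[0.033,-0.0625,-0.1,0,-1],[0.033,-0.0625,-0.1,0,-1]]'; python3 - <<'E'
from h import *
from bench import ctrl,viewer
print(ctrl.sense()["tool_pos"],ctrl.sense()["ft_force"])
for n in ["top","scene"]:
    i=viewer.get_image(n);pickle.dump(i,open(n+"1.pkl","wb"))
    x0,y0=(220,150) if n=="top" else (240,190)
    cv2.imwrite(f"pics/{n}1.png",cv2.resize(i["color"][y0:y0+140,x0:x0+180],None,fx=4,fy=4,interpolation=cv2.INTER_CUBIC))
E
```

```text
time_s: 1.77
tool_pos: [0.4528, 0.131, 0.1051]
tcp_rot: [[0.438, 0.899, -0.001], [0.899, -0.438, -0.001], [-0.001, -0.001, -1.0]]
ft_force: [-0.1, -0.0, 0.4]
finger_gap: -0.0001
[0.45284727 0.13098688 0.10513093] [-0.10285724 -0.00703483  0.43904963]
```

View pics/top1.png

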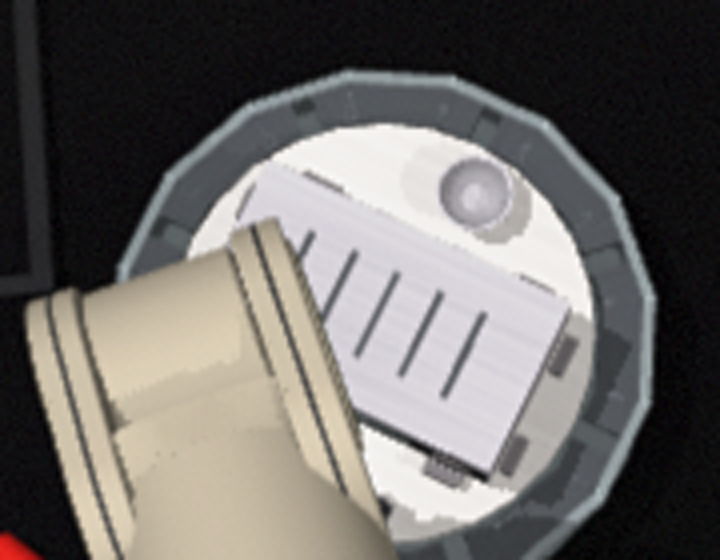

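View pics/scene1.png

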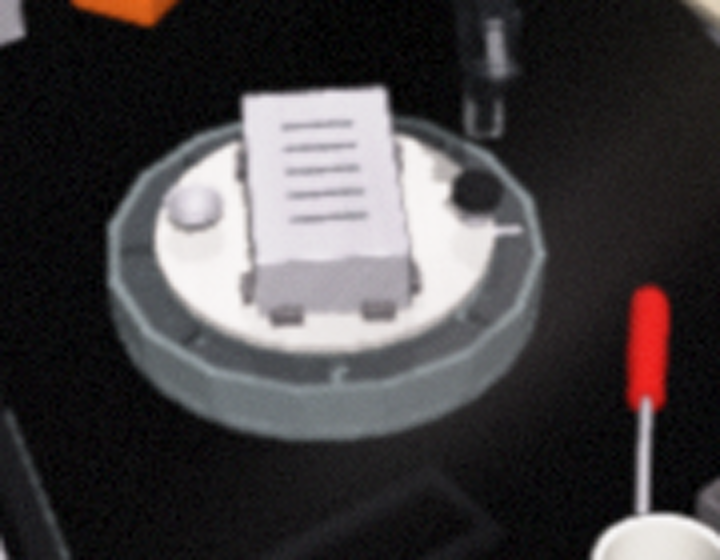

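```bash
python3 - <<'E'
from h import *
from bench import viewer,ctrl
def proj(i,p):
    V=np.array(i["view"]);K=np.array([[i["fx"],0,i["cx"]],[0,i["fy"],i["cy"]],[0,0,1.]])
    return cv2.projectPoints(np.array(p,float),cv2.Rodrigues(V[:3,:3])[0],V[:3,3],K,np.array(i["D"],float))[0].reshape(-1,2)
i=pickle.load(open("scene1.pkl","rb"))
print((proj(i,[[.4528,.131,.105],[.453,.1315,.086],[.547,.0863,.106]])-[240,190])*4)
W=cloud(i);print(W[190+30,240+121],W[190+46,240+119],W[190+48,240+119])
x,y,z=W[...,0],W[...,1],W[...,2]
m=(z>.1)&(z<.16)&(np.hypot(x-.4535,y-.132)<.06)
print(m.sum(),W[m].mean(0),W[m].min(0),W[m].max(0))
w=viewer.get_image("wrist");cv2.imwrite("pics/w1.png",w["color"]);print(w["mount"])
E
```

```text
[[481.98893928 161.96046337]
 [481.42586826 184.37148284]
 [327.89052797 171.27466506]]
[0.46059186 0.14300709 0.15141219] [0.45756363 0.13163101 0.08834843] [0.46066077 0.13643886 0.08601209]
65 [0.46268248 0.1370999  0.14745233] [0.44772729 0.10705134 0.10393591] [0.50962767 0.14590285 0.15994522]
[[ 9.99999522e-01 -7.60903265e-04 -6.13322688e-04  9.42741874e-04]
 [ 9.03502042e-04  9.59017577e-01  2.83345142e-01 -7.30551589e-02]
 [ 3.72588995e-04 -2.83345561e-01  9.59017807e-01 -1.69345881e-01]
 [ 0.00000000e+00  0.00000000e+00  0.00000000e+00  1.00000000e+00]]
```

View pics/w1.png

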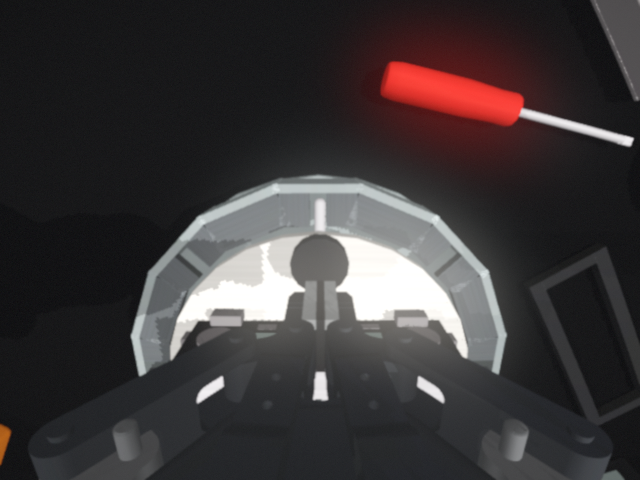

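The wrist view shows the head centred at (319,262) straight under the shut fingers (319,300), with the pointer/lug pointing straight out at (320,215). Now I'll lower gently.

```bash
python3 -m inch '[[0,0,-0.006,0,-1],[0,0,-0.012,0,-1],[0,0,-0.016,0,-1],[0,0,-0.018,0,-1],[0,0,-0.02,0,-1],[0,0,-0.022,0,-1],[0,0,-0.022,0,-1],[0,0,-0.022,0,-1]]'
```

```text
time_s: 2.58
tool_pos: [0.4533, 0.1312, 0.0833]
tcp_rot: [[0.438, 0.899, -0.0], [0.899, -0.438, 0.0], [-0.0, -0.0, -1.0]]
ft_force: [-0.1, -0.6, 1.1]
finger_gap: 0.0002
```

```bash
python3 -m inch '[[0,0,-0.002,0,-1],[0,0,-0.004,0,-1],[0,0,-0.006,0,-1],[0,0,-0.008,0,-1],[0,0,-0.008,0,-1],[0,0,-0.008,0,-1]]'; python3 -c "
from bench import ctrl
for k in range(3): print(ctrl.sense()['ft_force'],ctrl.sense()['tool_pos'],ctrl.sense()['joints'])"
```

```text
time_s: 3.08
tool_pos: [0.4532, 0.1312, 0.0752]
tcp_rot: [[0.438, 0.899, -0.0], [0.899, -0.438, -0.0], [-0.0, -0.0, -1.0]]
ft_force: [-0.0, 0.2, -0.3]
finger_gap: -0.0001
[-0.03007025  0.21569177 -0.26284509] [0.45316396 0.13119611 0.07518259] [-41.75342742   6.5524612   21.29894955 116.04283854  -2.80447839
  57.89649878  44.91273011]
[-0.03007025  0.21569177 -0.26284509] [0.45316396 0.13119611 0.07518259] [-41.75342742   6.5524612   21.29894955 116.04283854  -2.80447839
  57.89649878  44.91273011]
[-0.03007025  0.21569177 -0.26284509] [0.45316396 0.13119611 0.07518259] [-41.75342742   6.5524612   21.29894955 116.04283854  -2.80447839
  57.89649878  44.91273011]
```

No spring force shows at z=0.075, so I'll look before going further.

```bash
python3 - <<'E'
from h import *
from bench import viewer
w=viewer.get_image("wrist");s=viewer.get_image("scene");pickle.dump(s,open("scene2.pkl","wb"));pickle.dump(w,open("w2.pkl","wb"))
a=cv2.resize(w["color"][180:380,220:420],(600,600));b=cv2.resize(s["color"][190:290,300:400],(600,600),interpolation=cv2.INTER_CUBIC)
b=np.clip(b.astype(float)*2,0,255).astype(np.uint8)
cv2.imwrite("pics/w2.png",cv2.resize(np.hstack([a,b]),(800,400)))
E
```

```text
(no output)
```

View pics/w2.png

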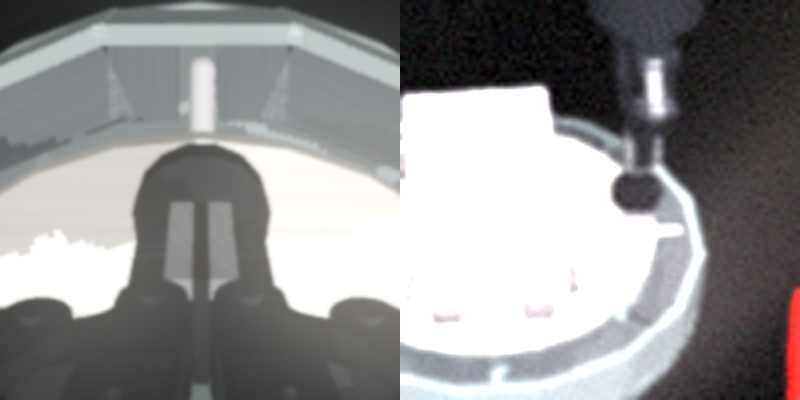

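```bash
python3 - <<'E'
from h import *
w=pickle.load(open("w2.pkl","rb"));M=np.array(w["mount"]);Mi=np.linalg.inv(M)
K=np.array([[w["fx"],0,w["cx"]],[0,w["fy"],w["cy"]],[0,0,1.]]);D=np.array(w["D"],float)
for z in [0,-.01,-.02,-.03,.01]:
    print(z,cv2.projectPoints(np.array([[0,0,z],[.011,0,z],[0,.01,z],[0,-.01,z]]),cv2.Rodrigues(Mi[:3,:3])[0],Mi[:3,3],K,D)[0].reshape(-1,2).round(0).tolist())
# wrist depth in tool coords
v,u=np.mgrid[0:480,0:640]
n=cv2.undistortPoints(np.stack([u.ravel(),v.ravel()],1).astype(float)[:,None],K,D).reshape(480,640,2)
d=w["depth"][...,None];T=np.concatenate([n*d,d],2)@M[:3,:3].T+M[:3,3]
np.set_printoptions(precision=1,suppress=True,linewidth=200)
for r in range(244,330,4): print(r,T[r,311]*1000,T[r,329]*1000,T[r,298]*1000)
s=pickle.load(open("scene2.pkl","rb"));a=pickle.load(open("scene1.pkl","rb"));
for i in (a,s):
    W=cloud(i);x,y,z=W[...,0],W[...,1],W[...,2];m=(z>.062)&(z<.096)&(np.hypot(x-.455,y-.132)<.022);print(m.sum(),np.median(W[m],0)*1000,np.percentile(z[m]*1000,[10,30,50,70,90]))
E
```

```text
0 [[319.0, 278.0], [339.0, 278.0], [319.0, 295.0], [318.0, 260.0]]
-0.01 [[318.0, 286.0], [340.0, 286.0], [318.0, 303.0], [318.0, 267.0]]
-0.02 [[318.0, 294.0], [341.0, 294.0], [318.0, 313.0], [318.0, 275.0]]
-0.03 [[318.0, 304.0], [342.0, 304.0], [318.0, 323.0], [318.0, 284.0]]
0.01 [[319.0, 271.0], [338.0, 271.0], [319.0, 287.0], [319.0, 254.0]]
244 [-5.7  1.  63.4] [ 7.3  1.4 64.4] [-15.2   1.7  65.6]
248 [-4.6 -9.6 22.1] [ 6.1 -9.7 21.7] [-12.4  -8.9  24.3]
252 [ -3.9 -15.3  -1.6] [  5.5 -15.4  -1.9] [-12.1  -8.2  18.9]
256 [ -3.7 -15.2  -7.7] [  5.3 -16.  -10. ] [-12.2  -5.6  19.4]
260 [ -3.7 -14.5 -11.4] [  5.2 -15.  -12.9] [-10.6 -11.7  -4. ]
264 [ -3.7 -12.5 -11.8] [  5.3 -12.2 -11. ] [-10.2 -12.2 -11.1]
268 [ -3.7 -10.4 -11.8] [  5.3 -10.2 -11.3] [-10.2 -10.  -10.9]
272 [ -3.7  -7.8 -10.7] [  5.4  -7.6 -10.3] [-10.2  -8.4 -12.2]
276 [ -3.7  -5.8 -11.3] [  5.4  -5.6 -10.8] [-10.2  -6.1 -11.9]
280 [ -3.7  -4.3 -12.8] [  5.4  -3.6 -11.3] [-10.3  -3.6 -11.3]
284 [ -3.1 -11.9 -34.4] [  4.7 -12.  -34.5] [-10.3  -1.9 -12.3]
288 [ -3.  -11.7 -38. ] [  4.6 -11.6 -37.8] [-10.4   0.6 -11.7]
292 [ -2.9 -12.2 -42.9] [  4.5 -12.  -42.4] [ -8.8  -8.  -34.1]
296 [ -2.7 -12.6 -47.4] [  4.4 -12.4 -46.9] [ -8.6  -7.7 -37.5]
300 [ -2.7 -12.4 -50.5] [  4.4 -11.7 -49.1] [ -8.4  -7.9 -41.5]
304 [ -2.6 -11.8 -52.5] [  4.2 -12.3 -53.4] [ -8.1  -8.  -45.2]
308 [ -2.5 -11.9 -55.9] [  4.2 -12.5 -57. ] [ -7.9  -8.  -48.7]
312 [ -2.4 -11.9 -58.9] [  4.1 -11.7 -58.6] [ -7.7  -7.7 -51.4]
316 [ -2.4 -11.4 -61. ] [  4.  -12.2 -62.4] [ -7.5  -8.2 -55.3]
320 [ -2.3 -11.5 -63.8] [  4.  -11.6 -64.1] [ -6.8 -12.5 -65.6]
324 [ -2.2 -13.4 -69.8] [  3.9 -12.8 -68.7] [ -6.4 -14.4 -71.3]
328 [ -2.1 -13.  -71.5] [  3.8 -13.  -71.5] [ -6.1 -14.9 -74.7]
138 [461.4 134.7  85.9] [66.3 82.7 85.9 87.4 88.8]
131 [461.9 133.   85.5] [73.9 82.8 85.5 87.  88.7]
```

The wrist depth shows the head top undepressed at 86 mm. The visible fingertips end about 20 mm above it, so the fingers haven't touched yet. I'll go down slowly on force.

```bash
python3 -m inch '[[0,0,-0.003,0,-1],[0,0,-0.006,0,-1],[0,0,-0.009,0,-1],[0,0,-0.012,0,-1],[0,0,-0.014,0,-1],[0,0,-0.014,0,-1],[0,0,-0.014,0,-1]]'; python3 - <<'E'
from h import *
from bench import viewer
w=viewer.get_image("wrist");s=viewer.get_image("scene");pickle.dump(w,open("w3.pkl","wb"))
a=cv2.resize(w["color"][180:380,220:420],(600,600));b=cv2.resize(s["color"][190:290,300:400],(600,600),interpolation=cv2.INTER_CUBIC)
b=np.clip(b.astype(float)*2,0,255).astype(np.uint8)
cv2.imwrite("pics/w3.png",cv2.resize(np.hstack([a,b]),(800,400)))
E
```

```text
time_s: 3.77
tool_pos: [0.4532, 0.1311, 0.0612]
tcp_rot: [[0.438, 0.899, -0.0], [0.899, -0.438, -0.0], [-0.0, -0.0, -1.0]]
ft_force: [-0.2, 0.0, 0.7]
finger_gap: -0.0
```

View pics/w3.png

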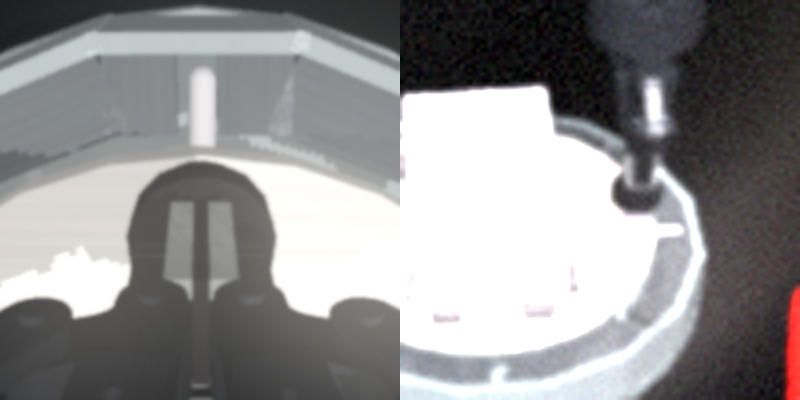

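```bash
python3 -m inch '[[0,0,-0.002,0,-1],[0,0,-0.004,0,-1],[0,0,-0.004,0,-1]]';python3 -m inch '[[0,0,-0.002,0,-1],[0,0,-0.003,0,-1],[0,0,-0.003,0,-1]]';python3 -m inch '[[0,0,-0.001,0,-1],[0,0,-0.002,0,-1],[0,0,-0.002,0,-1]]'
```

```text
time_s: 4.12
tool_pos: [0.4536, 0.1314, 0.0573]
tcp_rot: [[0.438, 0.899, 0.001], [0.899, -0.438, 0.0], [0.001, 0.0, -1.0]]
ft_force: [-0.5, 0.6, 3.4]
finger_gap: 0.0001
time_s: 4.37
tool_pos: [0.4536, 0.1314, 0.0544]
tcp_rot: [[0.438, 0.899, 0.001], [0.899, -0.438, 0.0], [0.001, 0.0, -1.0]]
ft_force: [0.1, 0.7, 4.0]
finger_gap: -0.0002
time_s: 4.62
tool_pos: [0.4535, 0.1313, 0.0524]
tcp_rot: [[0.438, 0.899, 0.001], [0.899, -0.438, 0.0], [0.0, 0.0, -1.0]]
ft_force: [0.7, 0.3, 4.7]
finger_gap: 0.0001
```

Contact: the force follows the spring law (3.4, 4.0, then 4.7 N). Contact height is TCP ≈ 0.059, so I'll go on to about 11–12 mm.

```bash
python3 -m inch '[[0,0,-0.001,0,-1],[0,0,-0.002,0,-1],[0,0,-0.002,0,-1],[0,0,-0.002,0,-1]]';python3 -m inch '[[0,0,-0.001,0,-1],[0,0,-0.0015,0,-1],[0,0,-0.0015,0,-1],[0,0,-0.0015,0,-1]]'
python3 - <<'E'
from h import *
from bench import viewer
w=viewer.get_image("wrist");s=viewer.get_image("scene");pickle.dump(w,open("w4.pkl","wb"))
M=np.array(w["mount"])
K=np.array([[w["fx"],0,w["cx"]],[0,w["fy"],w["cy"]],[0,0,1.]]);D=np.array(w["D"],float)
v,u=np.mgrid[0:480,0:640]
n=cv2.undistortPoints(np.stack([u.ravel(),v.ravel()],1).astype(float)[:,None],K,D).reshape(480,640,2)
d=w["depth"][...,None];T=np.concatenate([n*d,d],2)@M[:3,:3].T+M[:3,3]
np.set_printoptions(precision=1,suppress=True,linewidth=200)
for c in (311,319,298,340): print(c,[ (T[r,c]*1000).round(1).tolist() for r in range(264,284,4)])
a=cv2.resize(w["color"][180:380,220:420],(600,600));b=cv2.resize(s["color"][190:290,300:400],(600,600),interpolation=cv2.INTER_CUBIC)
b=np.clip(b.astype(float)*2,0,255).astype(np.uint8)
cv2.imwrite("pics/w4.png",cv2.resize(np.hstack([a,b]),(800,400)))
E
```

```text
time_s: 4.95
tool_pos: [0.4535, 0.1313, 0.0505]
tcp_rot: [[0.438, 0.899, 0.001], [0.899, -0.438, 0.0], [0.0, 0.0, -1.0]]
ft_force: [0.7, 0.9, 4.9]
finger_gap: -0.0001
time_s: 5.28
tool_pos: [0.4536, 0.1313, 0.0491]
tcp_rot: [[0.438, 0.899, 0.001], [0.899, -0.438, 0.0], [0.001, 0.0, -1.0]]
ft_force: [0.7, 0.5, 4.5]
finger_gap: -0.0002
311 [[-3.4, -15.8, -20.5], [-3.3, -15.8, -25.5], [-3.3, -14.2, -26.3], [-3.3, -11.7, -25.0], [-3.3, -10.3, -26.3]]
319 [[0.4, -16.2, -21.4], [0.4, -15.8, -25.6], [0.4, -14.3, -26.5], [0.4, -12.4, -26.8], [0.4, -10.2, -26.1]]
298 [[-10.7, -9.4, -3.8], [-9.7, -13.2, -18.9], [-9.3, -13.3, -24.1], [-9.1, -12.6, -27.3], [-9.2, -10.5, -26.9]]
340 [[11.3, -9.1, -3.0], [10.2, -13.7, -20.3], [10.0, -13.7, -25.1], [9.9, -12.4, -26.8], [9.9, -10.7, -27.3]]
```

View pics/w4.png

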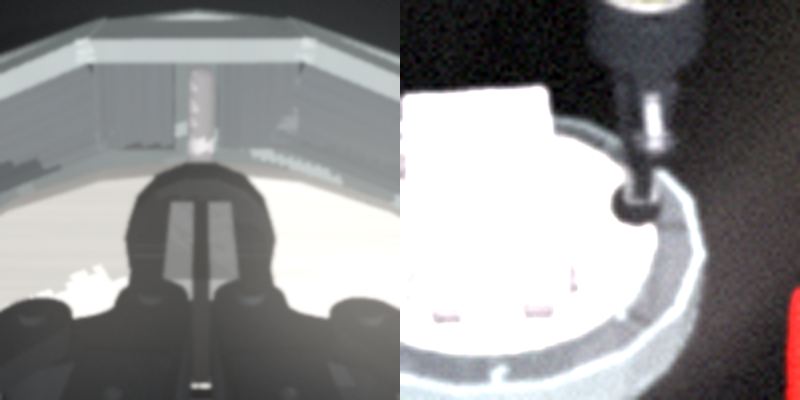

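Head top is at about 0.0755 (pressed ~10.7 mm), and the lug is level with the ring's underside in the wrist view. A touch deeper, then a 10° test swing.

```bash
cat > look.py <<'E'
import sys
from h import *
from bench import viewer,ctrl
k=sys.argv[1]
st=ctrl.sense();R=st["tcp_rot"];t=st["tool_pos"]
w=viewer.get_image("wrist");tp=viewer.get_image("top");s=viewer.get_image("scene")
pickle.dump((st,w,tp,s),open(f"l{k}.pkl","wb"))
def yaw(i):
    W=cloud(i);x,y,z=W[...,0],W[...,1],W[...,2]
    m=((z>.099)&(z<.114)&(np.hypot(x-.547,y-.0863)<.112)&(i["color"].min(2)>120)).astype(np.uint8)
    P=W[m>0];return m.sum(),cv2.minAreaRect((P[:,:2]*1000).astype(np.float32))
print("top",yaw(tp));print("scene",yaw(s))
a=cv2.resize(w["color"][150:400,195:445],(400,400));b=cv2.resize(s["color"][190:315,260:385],(400,400),interpolation=cv2.INTER_CUBIC)
cv2.imwrite(f"pics/l{k}.png",np.hstack([a,b]))
E
python3 -m inch '[[0,0,-0.0007,0,-1],[-0.0009,-0.002,-0.0007,0.02,-1],[-0.0018,-0.0042,-0.0007,0.043,-1],[-0.0036,-0.0083,-0.0007,0.087,-1],[-0.005,-0.0126,-0.0007,0.131,-1],[-0.0064,-0.0169,-0.0007,0.175,-1],[-0.0064,-0.0169,-0.0007,0.175,-1],[-0.0064,-0.0169,-0.0007,0.175,-1]]'; python3 look.py 5
```

```text
time_s: 6.05
tool_pos: [0.4467, 0.1139, 0.0482]
tcp_rot: [[0.275, 0.961, -0.0], [0.961, -0.275, -0.0], [-0.0, -0.0, -1.0]]
ft_force: [-1.3, -0.1, 5.7]
finger_gap: -0.0
top (np.uint64(2896), ((547.184326171875, 86.2574691772461), (178.3556365966797, 101.67758178710938), 74.35054016113281))
scene (np.uint64(1654), ((550.7861938476562, 83.46206665039062), (184.13441467285156, 102.23959350585938), 74.017333984375))
```

View pics/l5.png

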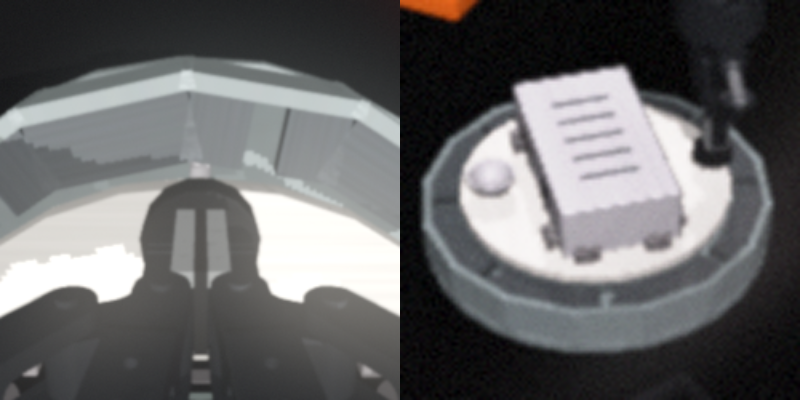

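The plate followed with no slip: radio yaw went from 64.0° to 74.3°, with the lug under the ring. Swinging on to 35°.

```bash
python3 -m inch '[[-0.0005,-0.0018,0,0.017,-1],[-0.0013,-0.0053,0,0.052,-1],[-0.0021,-0.0088,0,0.087,-1],[-0.0028,-0.0132,0,0.131,-1],[-0.0034,-0.0177,0,0.175,-1],[-0.0037,-0.0222,0,0.218,-1],[-0.0039,-0.0268,0,0.262,-1],[-0.0038,-0.0313,0,0.305,-1],[-0.0036,-0.0358,0,0.349,-1],[-0.0031,-0.0403,0,0.393,-1],[-0.0025,-0.0448,0,0.436,-1],[-0.0025,-0.0448,0,0.436,-1]]'; python3 look.py 6
```

```text
time_s: 7.2
tool_pos: [0.4437, 0.0685, 0.0479]
tcp_rot: [[-0.158, 0.987, -0.002], [0.987, 0.158, -0.0], [-0.0, -0.002, -1.0]]
ft_force: [-1.7, -2.6, 5.5]
finger_gap: 0.0
top (np.uint64(2306), ((547.0460815429688, 86.07843017578125), (101.60926055908203, 178.32501220703125), 8.826274871826172))
scene (np.uint64(1695), ((528.5385131835938, 79.91082000732422), (152.66937255859375, 184.4832000732422), 9.384194374084473))
```

View pics/l6.png

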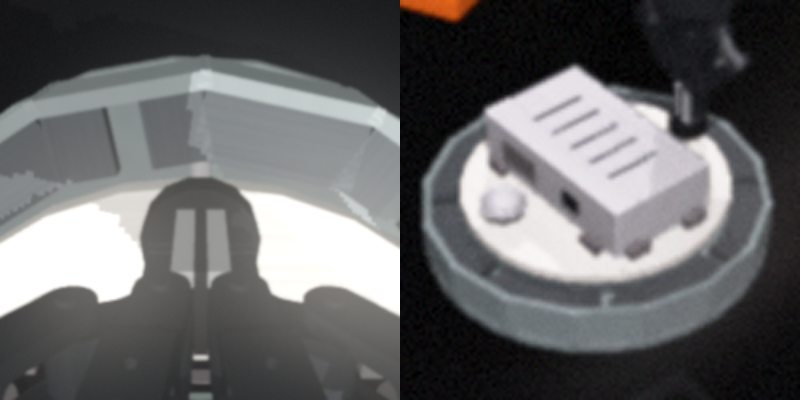

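```bash
python3 -m inch '[[0.0005,-0.0025,0,0.025,-1],[0.0011,-0.0053,0,0.052,-1],[0.0019,-0.0088,0,0.087,-1],[0.0027,-0.0117,0,0.116,-1],[0.0034,-0.0142,0,0.14,-1],[0.0039,-0.0158,0,0.157,-1],[0.0039,-0.0158,0,0.157,-1],[0.0039,-0.0158,0,0.157,-1]]'; python3 look.py 7
python3 - <<'E'
import pickle,cv2,numpy as np
st,w,tp,s=pickle.load(open("l7.pkl","rb"));w4=pickle.load(open("w4.pkl","rb"))
f=lambda i:cv2.resize(i["color"][180:280,260:380],(400,333),interpolation=cv2.INTER_CUBIC)
cv2.imwrite("pics/c7.png",np.hstack([f(w4),f(w)]))
E
```

```text
time_s: 8.02
tool_pos: [0.4474, 0.0531, 0.0478]
tcp_rot: [[-0.309, 0.951, -0.002], [0.951, 0.309, -0.001], [0.0, -0.002, -1.0]]
ft_force: [-3.1, -1.8, 5.2]
finger_gap: 0.0002
top (np.uint64(2292), ((547.475341796875, 86.05243682861328), (100.69670867919922, 178.35304260253906), 17.18425178527832))
scene (np.uint64(1703), ((530.7440795898438, 77.2226791381836), (151.1317138671875, 183.54725646972656), 15.856012344360352))
```

View pics/c7.png

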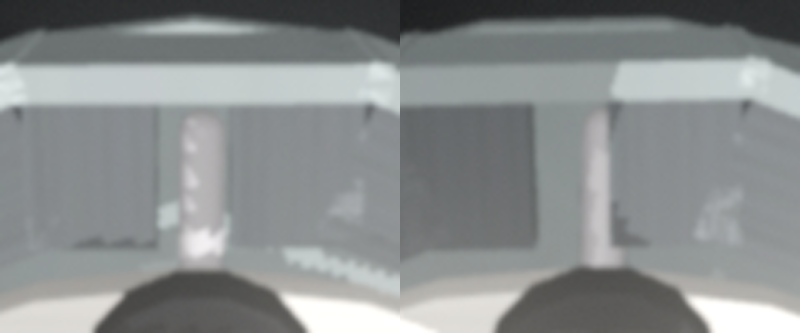

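The wrist crop shows the notch gap at x 535–610 (right half) and the lug at 582–625, so it is about 2° short. This matches the radio yaw of 43.2°. One small step on.

```bash
python3 -m inch '[[0.0004,-0.0012,0,0.012,-1],[0.0008,-0.0024,0,0.024,-1],[0.0012,-0.0034,0,0.035,-1],[0.0012,-0.0034,0,0.035,-1],[0.0012,-0.0034,0,0.035,-1]]'; python3 look.py 8
python3 - <<'E'
import pickle,cv2,numpy as np
st,w,tp,s=pickle.load(open("l8.pkl","rb"));w4=pickle.load(open("w4.pkl","rb"))
f=lambda i:cv2.resize(i["color"][180:280,260:380],(400,333),interpolation=cv2.INTER_CUBIC)
cv2.imwrite("pics/c8.png",np.hstack([f(w4),f(w)]))
E
```

```text
time_s: 8.58
tool_pos: [0.4485, 0.0499, 0.0478]
tcp_rot: [[-0.342, 0.94, -0.002], [0.94, 0.342, -0.0], [0.0, -0.002, -1.0]]
ft_force: [-1.9, -1.3, 5.5]
finger_gap: -0.0
top (np.uint64(2288), ((547.501220703125, 86.03507232666016), (100.8368911743164, 178.1669921875), 18.88059425354004))
scene (np.uint64(1708), ((550.0341796875, 83.49093627929688), (108.25904083251953, 182.40899658203125), 19.045551300048828))
```

View pics/c8.png

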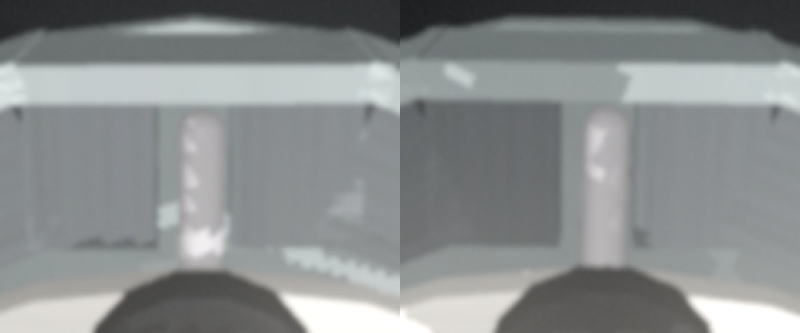

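The lug (582–627) now sits in the notch (561–637) just as at the start. Radio yaw is 108.9°, which is +44.9°. I'll release it straight up, slowly.

```bash
python3 -m inch '[[0,0,-0.000,0,-1],[0,0,0.002,0,-1],[0,0,0.004,0,-1],[0,0,0.006,0,-1],[0,0,0.008,0,-1],[0,0,0.01,0,-1],[0,0,0.012,0,-1],[0,0,0.016,0,-1],[0,0,0.022,0,-1],[0,0,0.03,0,-1],[0,0,0.03,0,-1],[0,0,0.03,0,-1]]'; python3 look.py 9
python3 - <<'E'
import pickle,cv2,numpy as np
st,w,tp,s=pickle.load(open("l9.pkl","rb"))
M=np.array(w["mount"]);K=np.array([[w["fx"],0,w["cx"]],[0,w["fy"],w["cy"]],[0,0,1.]]);D=np.array(w["D"],float)
v,u=np.mgrid[0:480,0:640]
n=cv2.undistortPoints(np.stack([u.ravel(),v.ravel()],1).astype(float)[:,None],K,D).reshape(480,640,2)
d=w["depth"][...,None];T=np.concatenate([n*d,d],2)@M[:3,:3].T+M[:3,3]
W=T@st["tcp_rot"].T+st["tool_pos"]
c=np.array([.447+.0015,.0524]);z=W[...,2]
m=(np.hypot(W[...,0]-c[0],W[...,1]-c[1])<.025)&(z>.068)&(z<.096);print(m.sum(),np.percentile(z[m]*1000,[10,25,50,75,90]),W[m].mean(0))
E
```

```text
time_s: 9.73
tool_pos: [0.45, 0.0506, 0.0788]
tcp_rot: [[-0.342, 0.94, 0.001], [0.94, 0.342, 0.001], [0.0, 0.001, -1.0]]
ft_force: [-0.0, -0.0, 0.1]
finger_gap: -0.0003
top (np.uint64(1989), ((547.5848388671875, 86.2340087890625), (100.5735855102539, 178.5468292236328), 19.309167861938477))
scene (np.uint64(1709), ((550.427001953125, 83.29498291015625), (108.53684997558594, 182.48590087890625), 19.36720848083496))
2344 [83.11288142 85.89355293 86.47448467 86.93594865 87.32000913] [0.44247567 0.04931985 0.08580351]
```

View pics/l9.png

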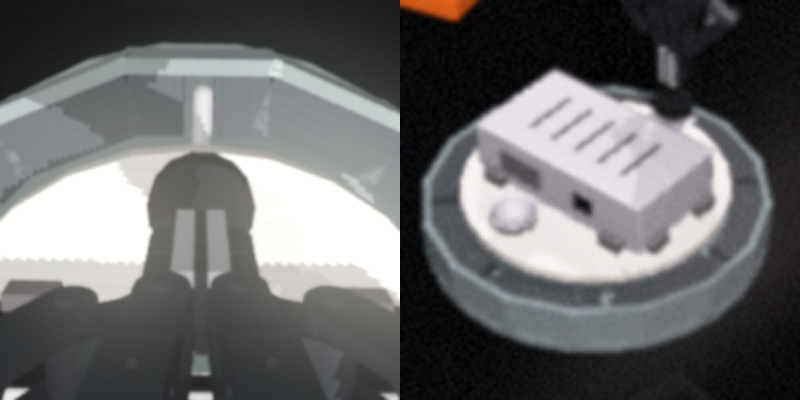

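The plunger is fully up (head top at 86.5 mm, the same as at the start), and the turn is 45.3°. I'll back well off and check everything.

```bash
python3 -m inch '[[0,0,0.015,0,-1],[0,0,0.04,0,-1],[0,0,0.075,0,-1],[0,0,0.11,0,-1],[-0.02,0.02,0.14,0,-1],[-0.03,0.05,0.16,0,-1],[-0.035,0.08,0.16,0,-1],[-0.04,0.115,0.16,0,-1],[-0.045,0.15,0.16,0,-1],[-0.05,0.18,0.16,0,-1],[-0.05,0.18,0.16,0,-1],[-0.05,0.18,0.16,0,-1]]'; python3 look.py 10
python3 - <<'E'
import pickle,cv2,numpy as np
st,w,tp,s=pickle.load(open("l10.pkl","rb"))
cv2.imwrite("pics/f.png",tp["color"])
from h import cloud
W=cloud(tp);x,y,z=W[...,0],W[...,1],W[...,2]
m=(np.hypot(x-.4488,y-.0524)<.03)&(z>.068)&(z<.1)&(tp["color"].max(2)<90)
print(m.sum(),W[m].mean(0),np.median(z[m]))
E
```

```text
time_s: 10.88
tool_pos: [0.3988, 0.2315, 0.2375]
tcp_rot: [[-0.345, 0.939, -0.001], [0.939, 0.345, -0.001], [-0.001, -0.001, -1.0]]
ft_force: [-0.1, -0.9, -0.9]
finger_gap: 0.0
top (np.uint64(3855), ((547.2198486328125, 86.09927368164062), (101.16666412353516, 178.3777313232422), 19.13418960571289))
scene (np.uint64(1715), ((551.1304321289062, 83.12010955810547), (108.75045013427734, 184.0126953125), 19.230756759643555))
201 [0.44722969 0.05273263 0.08647023] 0.08665471301429183
```

View pics/f.png

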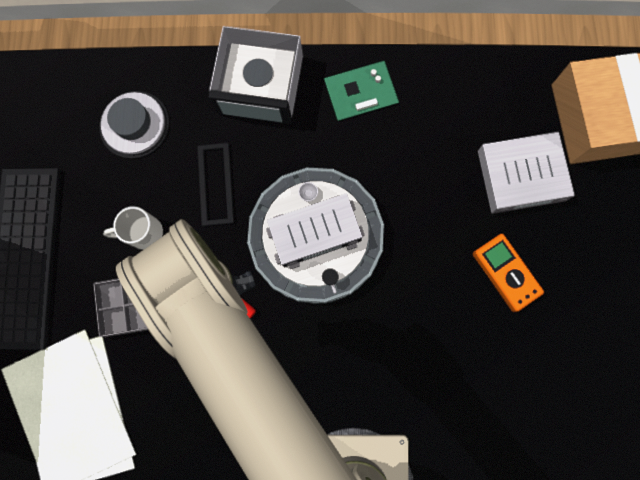

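The final top view shows the plunger at (330,276), the dish at (309,191) still on the plate, and the visible bystanders where they were. The arm is clear, so I'm handing in.

```bash
python3 -c "
from bench import ctrl
ctrl.job_done()"
```

```text
the job is handed in; nothing more can be done
```

The turntable is now locked in its next notch, counter-clockwise as asked. I pressed the plunger about 11 mm down with the shut fingertips (about 5.5 N). I swung it round with the plate in steps and released it straight up. I handed the job in at about 11 s with the arm well clear of everything.

**Last checks:**
- **Turn:** the radio's yaw went from 64.0° to 109.1°, a turn of +45.1°.
- **Plunger:** its head top is at about 86.5 mm, the same height as at the start, so it is fully up. It sits at (0.447, 0.053), within about 2 mm of where I expected it.
- **Load and bystanders:** the radio and dish are still on the plate. The bystanders in view look unmoved, but in the last top view the arm hid most of the screwdriver and part of the parts tray, so I did not check those two at the end.

**Disagreements:**
- **Fingertip length:** the fingertips touched the plunger with the reported TCP about 27 mm below its top, so they stop well short of the nominal TCP. I found the contact by force and wrist depth instead.
- **Scene camera:** some of its radio fits were off (too wide by up to 50 mm, centre shifted by up to 20 mm), so I relied on the top and wrist cameras.

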